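Wedge a loose rack post tight in its foot socket

ROBOT

A 6-joint arm with a two-finger parallel gripper is mounted at the origin on the work surface. World frame = base frame: x ahead of the robot, y to its left, z up, the work surface at z = 0. Lengths are in m, angles in rad, forces in N, time in s.
With the tool pointing down it reaches from about 0.225 to 0.725 m from the base axis. Payload 3.1 kg.
Tool frame: the origin (TCP) lies between the finger pads; the fingertips stand 17 mm ahead of it and the grasp point (between the pads) lies 2 mm behind it; z points along the fingers, y is the direction in which the jaws open and shut (so a half turn about z gives the same grasp; the last joint's range is limited). The gripper opens to 85 mm and grips with 20 to 120 N. Pads are 22 mm wide; open, the fingers measure 114 mm over their backs; the gripper's body (76 mm by 85 mm) begins 54 mm behind the grasp point. The pads swing forward as they close: fully open they stand 13 mm farther back than shut.
Start: joints at [1.195, 0.048, 0.099, 1.622, 0, 1.443], TCP at [0.129, 0.509, 0.248] pointing down, gripper open.
Joint ranges: [-2.91, 2.91], [-0.99, 1.94], [-1.21, 1.42], [-2.12, 2.29], [-1.49, 1.47], [-3.14, 3.14]. Speed limits (rad/s): [2.79, 2.79, 3.14, 3.14, 3.14, 3.14].

INTERFACE

Orientations are given as a rotation vector (axis times angle).
In Python, from rig import state, read_camera, camera_model, hand_in gives the robot as it stands.
- The arm moves only by the tool step_arm, never from a script. Its argument "commands" is one flat list of numbers, 6 for each row, row after row: the shift along the tool's x, y, z in mm, then the turn, a rotation vector about the tool's x, y, z in rad. In form: [x, y, z, rx, ry, rz, x, y, z, rx, ry, rz, ...]. A call has 1 to 20 rows; each row is the pose to reach, as a shift and turn from the pose measured when the call began, along the tool's axes at that moment; what a row does not reach only later rows make up. A row lasts 1/12 s, in which the tool goes at most 41.7 mm and 7.16 degrees, less where a joint would pass 70% of its speed; a pose out of reach is approached as far as the arm can. A call with a gripper value outside its range is refused whole. "fingers" is the closure in counts, from 0 (fully open) to 255 (shut), set as the call begins (left out, the last holds). The fingers move at their own pace and stop on an object; "grip_force" is the grip in N (left out, the last holds). Time passes only in rows, so rows that repeat a pose let the fingers close. It gives the time, the measured TCP pose, the force and the opening at its end, in the units of the state.
- state(): the state, without advancing time (a new reading comes with each control period).
- read_camera(name): name is "scene" or "top"; returns the picture (480x640x3 uint8, red, green, blue); there is no depth.
- camera_model(name): a dict with "vfov" (degrees; the focal length in pixels is half the picture's height over the tangent of half this angle, whatever the lens; pixels are square), "cx", "cy" (the principal point, pixels), "k1" (the pictures are not rectified: a ray, as slopes to the right and down, at radius r is drawn at 1 + k1 r^2 times it, then the intrinsics apply), "R" (3x3) and "t" (3): a world point X has camera coordinates R X + t. Camera axes: x right, y down, z forward; pixel columns grow to the right and rows downward; lengths in m; the calibration is good to about 2 mm. A picture is of the moment at which its call begins. camera_model takes no time and is no camera call.
- hand_in(): hands the job in, once; it reports no verdict.
The state is a dict: "time_s": time; "q": joint angles; "qvel": joint speeds; "joint_torque": joint torques, N m; "ee_pos": TCP position; "orientation": TCP orientation; "contact_force": force on the tool from outside, world axes, zero at the start; "wrist_torque": the same for the moment, N m; "gripper_width": finger opening in m.
Only numpy, scipy, OpenCV 4.12 (cv2) and the standard library are available. Lean on these libraries where they do the work, as an engineer would, in place of code of your own. Each camera call takes 0.05 s, during which the arm holds its last target.

TASK

The short rack post sits loose in its steel foot socket. Take the tapered wooden wedge off the little key rack, stand it thin end down in the gap beside the post so that it stays there by itself, and let go; then tap its head down with the closed gripper until the wedge is tight and the post is jammed against the far wall. Leave the straight-sided key hanging on the rack.

Things in the scene. Friction and masses are not known exactly. Their poses are not given: they have to be found in the camera images.
- wedge: Right key, same both ways round: light wood, ~80 g. Head 40x40 mm, 34 tall, on an 82 mm shank, 22 mm wide (x); thickness (y) tapers on both sides from 6 mm (tip) to 31. Origin: centre of the thin tip; z up; head underside z 82, top z 116. Hangs by its head on two rails (along its y, tops 110 mm above table, 28 mm apart, 8 wide), 70-90 mm from the other key's head; lift 90 mm to clear, 140 to pass over it.
- straight_key: Wrong key, to be left hanging on the same rack: same wood and head, but its shank is straight, 28 mm thick from top to bottom, and does not fit the gap. Origin: centre of its lower end, z up.
- gap_mouth (a point): Middle of the gap's mouth at the rim (85 mm above table) of the fixed steel socket. z up, x along the gap (60 mm long), y across: 20 mm at post = 0, plus the post value; the middle shifts half of it to -y. Cheeks slope like the wedge. Wedge stands loose 47-53 mm deep (head 30 above rim), tight at 73 mm (head 9 above rim). Post on the -y side, 8 mm above the rim from 25 mm off.
- post (a joint): Shift (m) of the loose post in the socket, away from the gap: 0 to 0.002 at the start, 0.008 when jammed against the far wall. About 3 N of friction, stays where left. Driving the wedge shifts it 0.3 mm per mm of depth and takes roughly 4 to 9 N on the wedge's head, rising sharply when tight; 20 N is enough and harmless.
Things that resemble listed ones, but are neither listed nor needed, are in the scene too. What is shaped like the wedge but purple or red is not meant. Of the things that look like the part that bears gap_mouth, the smaller one is meant.

How it is judged:
By the outcome, as a careful person would: the job done as asked, in the order asked, and still so for the second after the job is handed in, with the robot touching nothing.
It also fails if it takes over 45 s, if anything falls off the work surface, if the arm or the gripper's body presses on something with over 40 N, if the wrist force passes 120 N, or if a joint passes its speed limit or range.

## Working session

There is one attempt and no reset: what is moved stays moved. The work goes in short steps, Python scripts to look and compute and a tool call to move; the robot and the scene stay as the last step left them, time stands still between calls to the robot, and variables do not carry over. Pictures are saved under pics/ and viewed, and the job is handed in when it is done.

Besides the shell and the picture viewer there is one more tool, called after ">>>" in YAML: its name, and indented under it one key for each argument. step_arm: Moves the arm, as the interface text tells. Its arguments: {"type":"object","properties":{"commands":{"type":"array","items":{"type":"number"}},"fingers":{"type":"number"},"grip_force":{"type":"number"}},"required":["commands"]}

```bash
mkdir -p pics; ls
python3 - <<'E'
from rig import *
import cv2
for n in("scene","top"):
    cv2.imwrite(f"pics/{n}0.png",read_camera(n)[:,:,::-1]); print(n,camera_model(n))
print(state())
E
```

```text
pics
scene {'vfov': 57.85376243038391, 'cx': 324.6891066890507, 'cy': 242.14851507776558, 'k1': 0.03672800004507071, 'R': array([[ 0.28771916,  0.95769013,  0.00687711],
       [ 0.77254497, -0.22783998, -0.59267463],
       [-0.56603176,  0.17583672, -0.80541262]]), 't': array([-0.18270686, -0.38222836,  1.52786046])}
top {'vfov': 52.85447847815624, 'cx': 318.2770980964344, 'cy': 237.7149549716346, 'k1': -0.05431399229575328, 'R': array([[ 0.01143086, -0.99985508,  0.01261586],
       [-0.98665954, -0.01332723, -0.16225084],
       [ 0.16239546, -0.01059289, -0.98666889]]), 't': array([0.01024322, 0.55286259, 1.21612373])}
{'time_s': 0.1, 'q': array([ 1.19521737e+00,  4.87212311e-02,  9.77485921e-02,  1.62202483e+00,
       -3.75591485e-05,  1.44300236e+00]), 'qvel': array([ 0.00110793, -0.00151055,  0.00375846, -0.00047569, -0.00022263,
       -0.0005001 ]), 'joint_torque': array([ 2.64259492e-03, -3.39852226e+01,  3.20935965e+01,  1.58352521e-02,
       -1.04932089e-04,  5.55090480e-06]), 'ee_pos': array([0.12858507, 0.50846567, 0.24720806]), 'orientation': array([-0.38816128, -3.11700313,  0.00336275]), 'contact_force': array([ 0.26854545, -0.03452861, -0.82893141]), 'wrist_torque': array([-0.04385688, -0.00975462, -0.01126531]), 'gripper_width': 0.08525907470234778}
```

View pics/scene0.png

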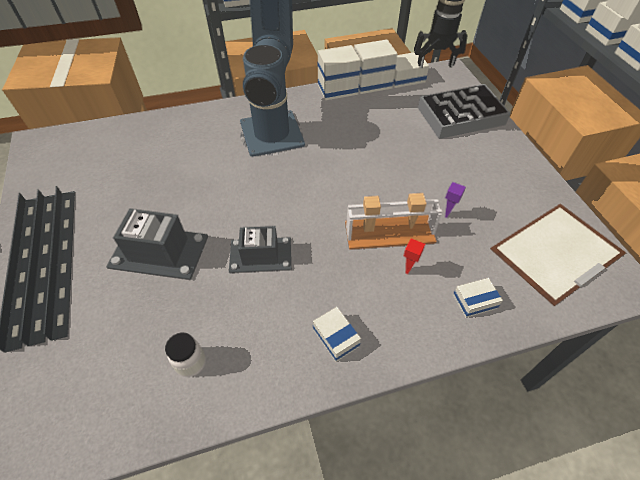

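View pics/top0.png

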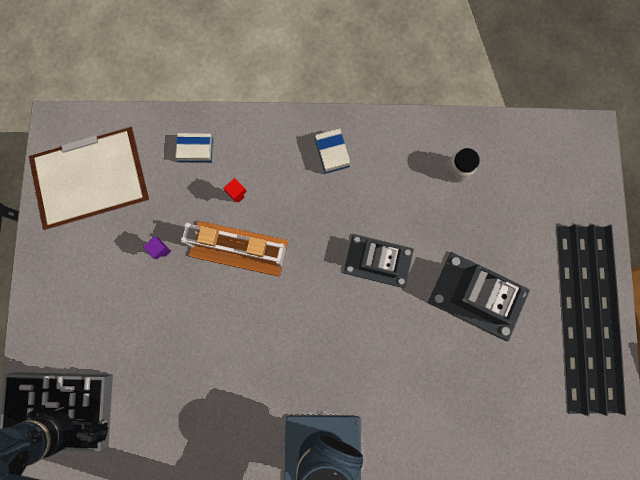

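The scene shows light-wood keys at scene (372,203) and (417,203), which are top (257,246) and (207,236). The decoys are a red wedge at scene (414,255) and a purple one at (455,197). The small socket is at scene (260,245) / top (380,259) and the larger one at scene (155,240). Next I'll take close crops.

Run:
```python
import cv2,numpy as np
s=cv2.imread("pics/scene0.png");t=cv2.imread("pics/top0.png")
def c(im,x,y,w,h,k,n): cv2.imwrite(n,cv2.resize(im[y:y+h,x:x+w],None,fx=k,fy=k,interpolation=cv2.INTER_CUBIC))
c(s,335,180,115,80,6.9,"pics/c1.png")
c(s,220,215,80,60,9,"pics/c2.png")
c(t,175,215,120,65,6.6,"pics/c3.png")
c(t,335,225,85,65,9,"pics/c4.png")
```

```text
(no output)
```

View pics/c1.png

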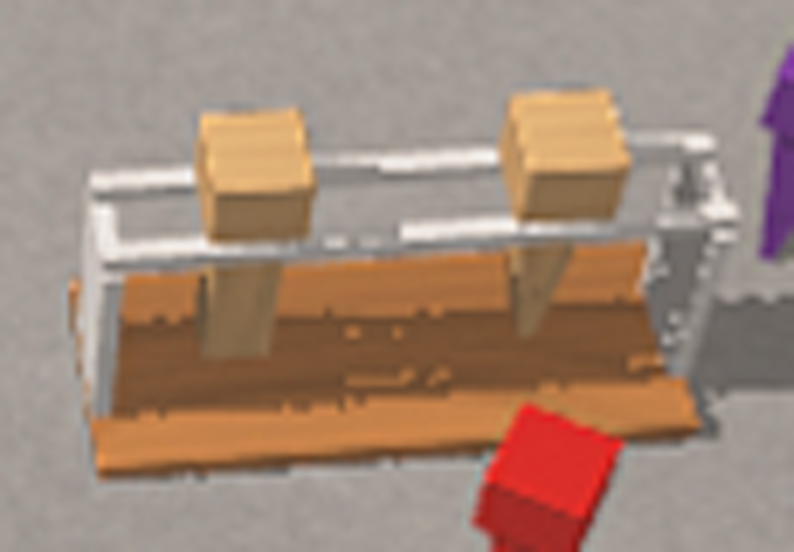

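View pics/c2.png

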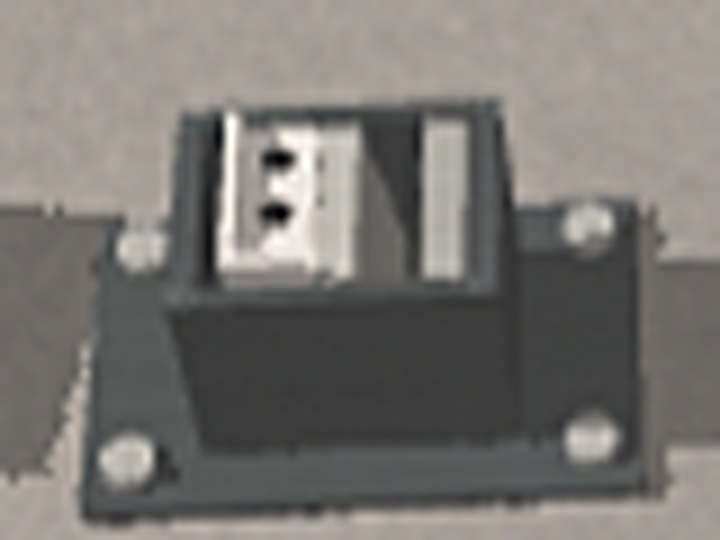

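View pics/c3.png

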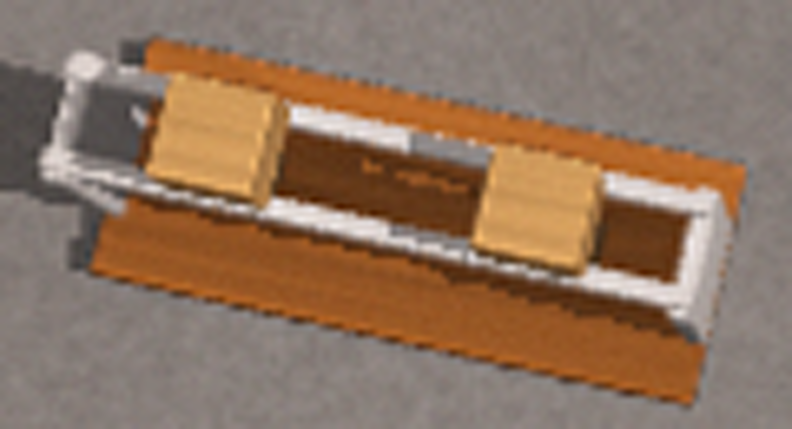

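View pics/c4.png

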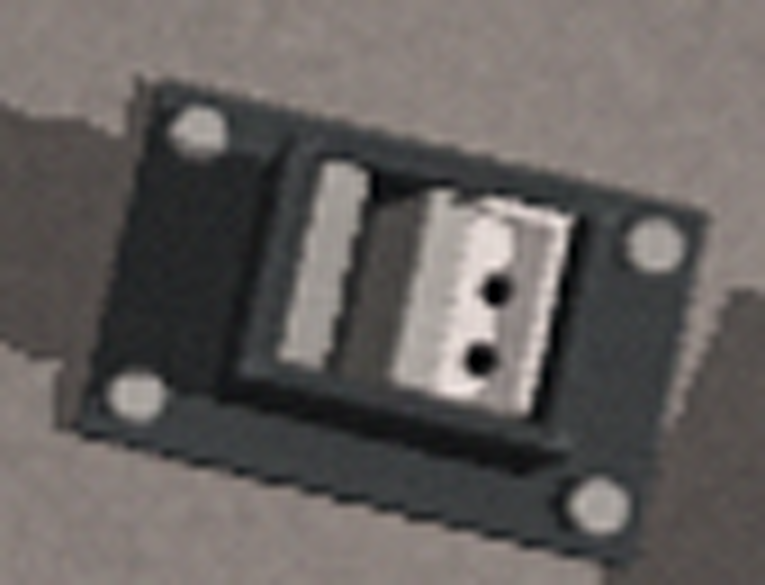

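```bash
cat > h.py <<'E'
import numpy as np,cv2
from rig import *
def ray(n,u,v):
    m=camera_model(n);f=240/np.tan(np.radians(m['vfov'])/2)
    d=np.array([(u-m['cx'])/f,(v-m['cy'])/f]);s=d.copy()
    for _ in range(20): s=d/(1+m['k1']*(s@s))
    C=-m['R'].T@m['t'];return C,m['R'].T@np.array([s[0],s[1],1.])
def plane(n,u,v,z):
    C,d=ray(n,u,v);return C+d*(z-C[2])/d[2]
def proj(n,X):
    m=camera_model(n);f=240/np.tan(np.radians(m['vfov'])/2)
    c=m['R']@np.array(X)+m['t'];s=c[:2]/c[2];s=s*(1+m['k1']*(s@s));return s*f+[m['cx'],m['cy']]
def tri(u1,u2):
    A=[];b=[]
    C1,d1=ray("scene",*u1);C2,d2=ray("top",*u2)
    M=np.c_[d1,-d2];s=np.linalg.lstsq(M,C2-C1,rcond=None)[0]
    p=C1+d1*s[0];q=C2+d2*s[1];return (p+q)/2,np.linalg.norm(p-q)
E
python3 - <<'E'
import cv2,numpy as np
from h import *
for n,pts in(("scene",[(417,199),(372,203)]),("top",[(207,236),(257,246)])):
    im=cv2.imread(f"pics/{n}0.png");hsv=cv2.cvtColor(im,cv2.COLOR_BGR2HSV)
    u=cv2.resize(hsv,None,fx=8,fy=8,interpolation=cv2.INTER_CUBIC)
    for x,y in pts:
        print(n,x,y,hsv[y,x-12:x+13].tolist()[::2])
        for vm in (185,195,205):
          m=((u[...,2]>vm)&(u[...,1]>70)&(u[...,0]>12)&(u[...,0]<25)).astype(np.uint8)
          k,l,st,ce=cv2.connectedComponentsWithStats(m)
          i=l[y*8+4,x*8+4]
          if i==0: print(vm,'none');continue
          c=max(cv2.findContours((l==i).astype(np.uint8),0,1)[0],key=cv2.contourArea)
          r=cv2.minAreaRect(c); cen=(ce[i]+.5)/8-.5
          bx=(cv2.boxPoints(r)+.5)/8-.5
          ap=cv2.approxPolyDP(c,12,True)[:,0]/8-.43
          print(vm,cen,plane(n,*cen,.144).round(4),st[i,4]/64,[plane(n,*p,.144)[:2].round(4).tolist() for p in ap])
m=0
E
```

```text
scene 417 199 [[13, 19, 162], [15, 65, 177], [16, 123, 183], [18, 120, 230], [16, 119, 222], [16, 119, 222], [16, 121, 222], [16, 121, 220], [16, 119, 220], [16, 125, 222], [16, 55, 204], [15, 17, 182], [15, 19, 185]]
185 [415.7349208  199.24118484] [0.5403 0.2798 0.144 ] 201.734375 [[0.5239, 0.3073], [0.5168, 0.269], [0.5408, 0.2541], [0.5743, 0.2468], [0.5543, 0.2611], [0.5599, 0.3]]
195 [416.76157578 198.51377685] [0.5387 0.2835 0.144 ] 169.484375 [[0.5248, 0.3072], [0.5156, 0.2713], [0.5532, 0.2587], [0.5603, 0.2983]]
205 [416.7970252  198.48887635] [0.5386 0.2836 0.144 ] 160.921875 [[0.5251, 0.3067], [0.5162, 0.2718], [0.5521, 0.2599], [0.5601, 0.2977]]
scene 372 203 [[14, 23, 165], [12, 8, 164], [15, 125, 188], [17, 118, 231], [17, 120, 226], [17, 120, 226], [17, 120, 226], [17, 119, 225], [17, 120, 224], [16, 122, 226], [14, 42, 198], [11, 19, 191], [13, 20, 204]]
185 [371.11397681 201.83446175] [0.5154 0.1631 0.144 ] 184.625 [[0.4985, 0.1877], [0.4914, 0.1512], [0.545, 0.134], [0.5245, 0.1417], [0.5357, 0.1795]]
195 [371.56321429 201.41009953] [0.5143 0.1647 0.144 ] 166.79687
[... 967 characters left out ...]
868], [0.5553, 0.299]]
top 257 246 [[13, 184, 100], [14, 158, 126], [16, 140, 213], [16, 143, 212], [16, 139, 214], [17, 146, 208], [16, 143, 205], [16, 144, 203], [16, 142, 201], [17, 145, 200], [14, 145, 158], [12, 202, 92], [12, 194, 96]]
185 [255.89985474 245.53571865] [0.5154 0.1674 0.144 ] 255.46875 [[0.5376, 0.1846], [0.5017, 0.1902], [0.4941, 0.1526], [0.5302, 0.145]]
195 [255.83102148 245.602795  ] [0.5152 0.1676 0.144 ] 244.4375 [[0.537, 0.184], [0.5014, 0.1896], [0.4944, 0.1529], [0.5299, 0.1453]]
205 [255.26041667 249.29248171] [0.5063 0.1687 0.144 ] 98.25 [[0.5187, 0.186], [0.5087, 0.1857], [0.5019, 0.1564], [0.5087, 0.1875], [0.5011, 0.1887], [0.4956, 0.1523], [0.5128, 0.1508]]
```

Run:
```python
import cv2,numpy as np
from h import *
for n,rows in(("scene",(231,235,239,243,247)),("top",(246,250,254,258,262,266))):
    im=cv2.imread(f"pics/{n}0.png");g=cv2.cvtColor(im,cv2.COLOR_BGR2GRAY)
    print(n)
    x0,x1=(238,280) if n=="scene" else (358,402)
    print('     ',list(range(x0,x1)))
    for y in range(224,252) if n=="scene" else range(238,278): print(y,' '.join('%3d'%v for v in g[y,x0:x1]))
```

```text
scene
      [238, 239, 240, 241, 242, 243, 244, 245, 246, 247, 248, 249, 250, 251, 252, 253, 254, 255, 256, 257, 258, 259, 260, 261, 262, 263, 264, 265, 266, 267, 268, 269, 270, 271, 272, 273, 274, 275, 276, 277, 278, 279]
224 155 157 161 163 163 162 163 164 164 162 161 158 157 158 161 161 163 158 160 165 163 163 162 162 160 160 165 164 164 166 163 160 160 161 159 161 166 165 165 163 160 158
225 155 155 160 165 166 164 164 159 161 163 163 162 163 165 166 164 167 164 165 169 168 168 160 159 155 156 160 153 153 153 150 147 146 148 143 150 146 150 163 163 162 156
226 158 159 156 163 162 151 151 143 143 149 152 146 148 146 148 148 144 142 143 144 145 147 131 128 127 128 128 112 108 107 107 106 105 108  93 110  92 120 161 162 163 158
227 162 157 125 132 133 107 101 176 139 103 104  90  89  87  86  87  71  72  72  71  70  73  73  75  77  77  77  77  72  94  80  76  78  76  76  88  84 119 164 162 160 157
228 160 147  90  88  85  75  59 252 183  89  83  80 104 102  99 101 101  70  87  88  88 100  66  65  66  68  68  67  53 128 128 126 126 112  72  85  87  77 161 163 157 157
229 162 140  94  
[... 10669 characters left out ...]
  65  61  63  61  59  62  63  62  60  62  58  60  60  60  60  55  46  44  26  25  20  21  24  22  22  23  24  26  25  30  35  36  41  63  74  80  74  59  62  58
275  62  62  64  64  63  63  63  63  62  60  61  58  61  64  60  58  60  58  61  58  64  59  62  59  38  30  24  20  21  22  19  21  23  22  18  25  26  29  33  42  57  66  62  64
276  46  53  56  64  66  62  65  65  67  66  64  61  62  62  59  63  61  62  63  61  59  63  61  61  62  59  60  57  48  41  24  25  25  21  21  19  23  29  38  45  64  62  62  62
277 116  94  80  37  45  53  60  62  63  59  61  64  60  66  61  60  62  59  60  58  62  62  61  61  60  58  62  60  59  61  58  59  47  40  20  28  44  55  58  60  62  63  56  61
```

Run:
```python
import cv2,numpy as np
from h import *
def edge(n,rows,lo,hi,thr,rise):
    g=cv2.cvtColor(cv2.imread(f"pics/{n}0.png"),cv2.COLOR_BGR2GRAY).astype(float);P=[]
    for r in rows:
        for x in range(lo,hi):
            a,b=g[r,x],g[r,x+1]
            if (rise and a<thr<=b) or (not rise and a>=thr>b): P.append((x+(a-thr)/(a-b),r));break
    P=np.array(P);k=np.polyfit(P[:,1],P[:,0],1);return k,np.std(P[:,0]-np.polyval(k,P[:,1]))
for n in("scene","top"):
    print(n,"cam",(-camera_model(n)['R'].T@camera_model(n)['t']).round(3))
    if n=="scene": E={'cheek':(range(230,244),262,269,115,True),'post':(range(230,244),257,264,None,False),'cheekout':(range(230,244),269,276,120,False)}
    else: E={'cheek':(range(246,264),369,378,100,False),'post':(range(250,266),375,386,118,True),'cheekout':(range(246,263),364,373,105,True)}
    L={}
    for k,a in E.items():
        a=list(a)
        if a[3] is None:a[3]=145
        kk,s=edge(n,*a);rs=np.array([a[0][0],a[0][-1]])
        p=[plane(n,np.polyval(kk,r),r,.085)[:2] for r in rs];L[k]=p
        d=p[1]-p[0];print(k,kk.round(3),s.round(2),np.array(p).round(4).tolist(),'ang from +x deg',np.degrees(np.arctan2(d[1],d[0])).round(1)%180)
    # gap ends
    ends={"scene":[(270.5,228.6),(270.5,245.4)],"top":[(373,242.6),(368.5,265)]}[n]
    print('ends cheek strip',[plane(n,*e,.085)[:2].round(4).tolist() for e in ends])
```

```text
scene cam [ 1.213 -0.181  1.005]
cheek [-9.00000e-03  2.68496e+02] 0.03 [[0.4831, -0.1178], [0.5253, -0.1273]] ang from +x deg 167.4
post [-5.30000e-02  2.71726e+02] 0.08 [[0.4777, -0.136], [0.5197, -0.1465]] ang from +x deg 166.0
cheekout [-3.8000e-02  2.8021e+02] 0.1 [[0.4868, -0.1049], [0.5288, -0.1156]] ang from +x deg 165.7
ends cheek strip [[0.4814, -0.1066], [0.536, -0.1187]]
top cam [0.348 0.03  1.289]
cheek [-2.27000e-01  4.30702e+02] 0.22 [[0.5268, -0.1259], [0.4836, -0.1158]] ang from +x deg 167.0
post [-2.25000e-01  4.37972e+02] 0.1 [[0.5169, -0.1428], [0.4787, -0.1339]] ang from +x deg 166.9
cheekout [-2.26000e-01  4.25296e+02] 0.12 [[0.5267, -0.1124], [0.4859, -0.1031]] ang from +x deg 167.1
ends cheek strip [[0.5355, -0.121], [0.4784, -0.1093]]
```

```bash
cat >> h.py <<'E'
from scipy.spatial.transform import Rotation as Ro
def go(pos,yaw=None,pr=True):
    """yaw: angle of tool y axis from world x (deg), tool z down"""
    s=state();R0=Ro.from_rotvec(s['orientation']);p0=np.array(s['ee_pos'])
    y0=R0.as_matrix()[:,1];a0=np.degrees(np.arctan2(y0[1],y0[0]))
    if yaw is None: yaw=a0
    while yaw-a0>90:yaw-=180
    while yaw-a0<-90:yaw+=180
    a=np.radians(yaw);y=np.array([np.cos(a),np.sin(a),0]);z=np.array([0,0,-1.]);x=np.cross(y,z)
    R1=Ro.from_matrix(np.c_[x,y,z])
    d=R0.inv().apply(np.array(pos)-p0)*1000;r=(R0.inv()*R1).as_rotvec()
    if pr: print('t',round(s['time_s'],2),'tool yaw',a0.round(2),'->',yaw,'shift',d.round(1),'turn',r.round(4),'deg',np.degrees(np.linalg.norm(r)).round(1),'q',np.round(s['q'],2),'F',np.round(s['contact_force'],1),'w',s['gripper_width'],'p',p0.round(4))
E
python3 -c "
from h import *
go((.539,.285,.235),78.5); go((.539,.285,.13),78.5)"
```

```text
t 0.1 tool yaw 75.8 -> 78.5 shift [-452.7 -116.    12.4] turn [-0.0022 -0.0003 -0.0471] deg 2.7 q [ 1.2   0.05  0.1   1.62 -0.    1.44] F [ 0.3 -0.  -0.8] w 0.08525907470234778 p [0.1286 0.5085 0.2472]
t 0.1 tool yaw 75.8 -> 78.5 shift [-452.7 -115.7  117.4] turn [-0.0022 -0.0003 -0.0471] deg 2.7 q [ 1.2   0.05  0.1   1.62 -0.    1.44] F [ 0.3 -0.  -0.8] w 0.08525907470234778 p [0.1286 0.5085 0.2472]
```

>>> step_arm:
  commands: [-25,-6,1,0,0,-0.004,-60,-15,2,0,0,-0.008,-95,-24,3,0,0,-0.012,-130,-33,4,0,0,-0.016,-165,-42,5,-0.001,0,-0.02,-200,-51,6,-0.001,0,-0.024,-235,-60,7,-0.001,0,-0.028,-270,-69,8,-0.001,0,-0.032,-305,-78,9,-0.002,0,-0.036,-340,-87,10,-0.002,0,-0.04,-375,-96,11,-0.002,0,-0.044,-405,-104,12,-0.002,0,-0.047,-430,-110,12,-0.002,0,-0.047,-447,-114,12,-0.002,0,-0.047,-453,-116,12,-0.002,0,-0.047,-453,-116,12,-0.002,0,-0.047,-453,-116,12,-0.002,0,-0.047]
  fingers: 60
  grip_force: 40

```text
time_s: 1.52
ee_pos: [0.5385, 0.285, 0.2348]
orientation: [-0.315, -3.124, 0.0]
contact_force: [-0.5, -0.3, -0.4]
gripper_width: 0.0649
```

Run:
```python
from h import *
go((.539,.285,.235),78.5);go((.539,.285,.13),78.5)
for n in("scene","top"):
    im=read_camera(n)[:,:,::-1].copy();cv2.imwrite(f"pics/{n}1.png",im)
a=cv2.imread("pics/scene1.png")[130:270,320:480];b=cv2.imread("pics/top1.png")[170:310,140:300]
cv2.imwrite("pics/m1.png",cv2.resize(np.hstack([a,b]),None,fx=2.5,fy=2.5,interpolation=cv2.INTER_CUBIC))
```

```text
t 1.52 tool yaw 78.49 -> 78.5 shift [-0.5  0.  -0.2] turn [-0.0005 -0.0021 -0.0002] deg 0.1 q [0.38 0.27 0.32 1.62 0.   0.58] F [-0.5 -0.3 -0.4] w 0.06491352653309478 p [0.5385 0.285  0.2348]
t 1.52 tool yaw 78.49 -> 78.5 shift [-7.000e-01  1.000e-01  1.048e+02] turn [-0.0005 -0.0021 -0.0002] deg 0.1 q [0.38 0.27 0.32 1.62 0.   0.58] F [-0.5 -0.3 -0.4] w 0.06491352653309478 p [0.5385 0.285  0.2348]
```

View pics/m1.png

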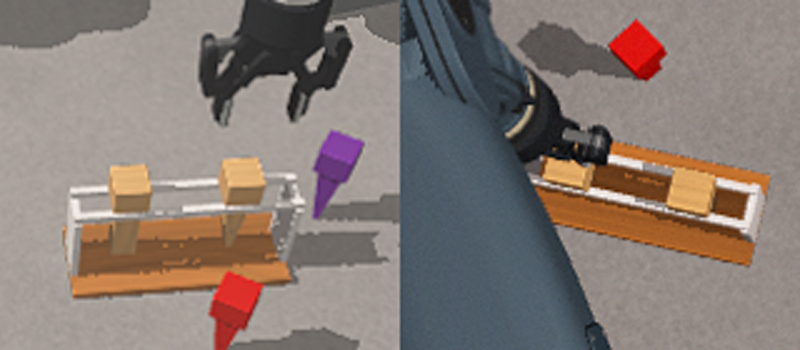

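The gripper is hovering over the right-hand (tapered) key, with the fingers straddling it at scene (~417,175). I'll go down.

>>> step_arm:
  commands: [0,0,15,0,-0.002,0,0,0,35,0,-0.002,0,0,0,55,0,-0.002,0,0,0,75,0,-0.002,0,-0.5,0,90,0,-0.002,0,-0.5,0,100,0,-0.002,0,-0.5,0,105,0,-0.002,0,-0.5,0,105,0,-0.002,0]

```text
time_s: 2.28
ee_pos: [0.5372, 0.2859, 0.1294]
orientation: [-0.311, -3.125, 0.002]
contact_force: [0.5, -0.2, -0.5]
gripper_width: 0.0654
```

Run:
```python
from h import *
go((.539,.285,.13),78.5)
for n in("scene","top"):
    im=read_camera(n)[:,:,::-1].copy();cv2.imwrite(f"pics/{n}2.png",im)
a=cv2.imread("pics/scene2.png")[140:250,330:480]
cv2.imwrite("pics/m2.png",cv2.resize(a,None,fx=5,fy=5,interpolation=cv2.INTER_CUBIC))
```

```text
t 2.28 tool yaw 78.64 -> 78.5 shift [-2.  -0.6 -0.6] turn [-0.0011 -0.0009  0.0025] deg 0.2 q [ 0.38  0.27  0.11  1.41 -0.    0.58] F [ 0.5 -0.2 -0.5] w 0.06537084687896298 p [0.5372 0.2859 0.1294]
```

View pics/m2.png

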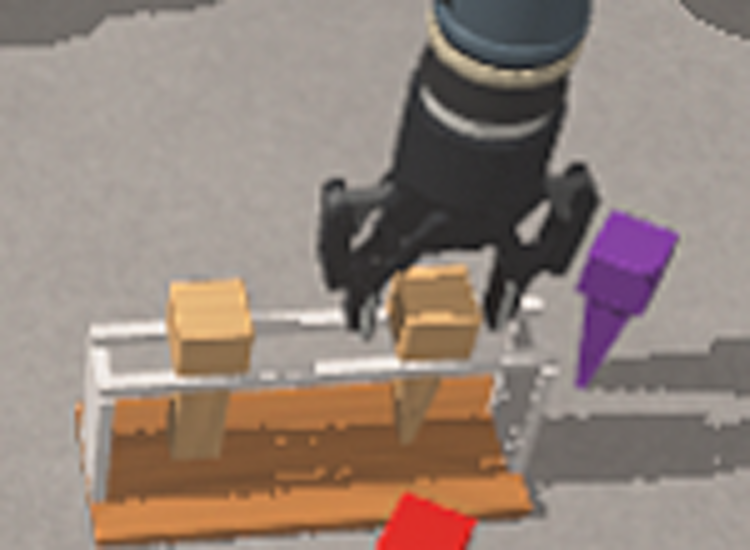

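Fingers straddle the head at scene (~417,200). I'll close on it.

>>> step_arm:
  commands: [-2,-0.5,0,0,0,0,-2,-0.5,0,0,0,0,-2,-0.5,0,0,0,0,-2,-0.5,0,0,0,0,-2,-0.5,0,0,0,0,-2,-0.5,0,0,0,0,-2,-0.5,0,0,0,0,-2,-0.5,0,0,0,0]
  fingers: 255
  grip_force: 50

```text
time_s: 3.05
ee_pos: [0.5418, 0.2856, 0.1335]
orientation: [0.311, 3.12, 0.004]
contact_force: [0.4, -0.2, 6.0]
gripper_width: 0.0395
```

```bash
python3 -c "
from h import *
go((.539,.285,.23),78.5);go((.539,.285,.275),78.5)"
```

```text
t 3.05 tool yaw 78.6 -> 78.5 shift [  2.1  -0.9 -96.5] turn [0.0029 0.0055 0.0018] deg 0.4 q [ 0.38  0.27  0.12  1.42 -0.    0.57] F [ 0.4 -0.2  6. ] w 0.03949464306328572 p [0.5418 0.2856 0.1335]
t 3.05 tool yaw 78.6 -> 78.5 shift [   1.8   -0.8 -141.5] turn [0.0029 0.0055 0.0018] deg 0.4 q [ 0.38  0.27  0.12  1.42 -0.    0.57] F [ 0.4 -0.2  6. ] w 0.03949464306328572 p [0.5418 0.2856 0.1335]
```

>>> step_arm:
  commands: [0,0,-5,0,0,0,0,0,-15,0,0,0,0,0,-35,0,0,0,0,0,-60,0,0,0,0,0,-90,0,0,0,0,0,-120,0,0,0,0,0,-140,0,0,0,0,0,-150,0,0,0,0,0,-150,0,0,0,0,0,-150,0,0,0]

```text
time_s: 3.88
ee_pos: [0.5412, 0.2855, 0.2841]
orientation: [0.311, 3.119, 0.004]
contact_force: [-0.6, 0.2, -0.9]
gripper_width: 0.039
```

Run:
```python
from h import *
go((.504,-.131,.285),76.8)
for n in("scene","top"):
    im=read_camera(n)[:,:,::-1].copy();cv2.imwrite(f"pics/{n}3.png",im)
a=cv2.imread("pics/scene3.png")[100:250,320:480]
cv2.imwrite("pics/m3.png",cv2.resize(a,None,fx=4,fy=4,interpolation=cv2.INTER_CUBIC))
```

```text
t 3.88 tool yaw 78.6 -> 76.8 shift [ -45.9 -415.6   -2. ] turn [0.0036 0.0063 0.0314] deg 1.8 q [ 0.38  0.29  0.44  1.72 -0.    0.58] F [-0.6  0.2 -0.9] w 0.03896397148669712 p [0.5412 0.2855 0.2841]
```

View pics/m3.png

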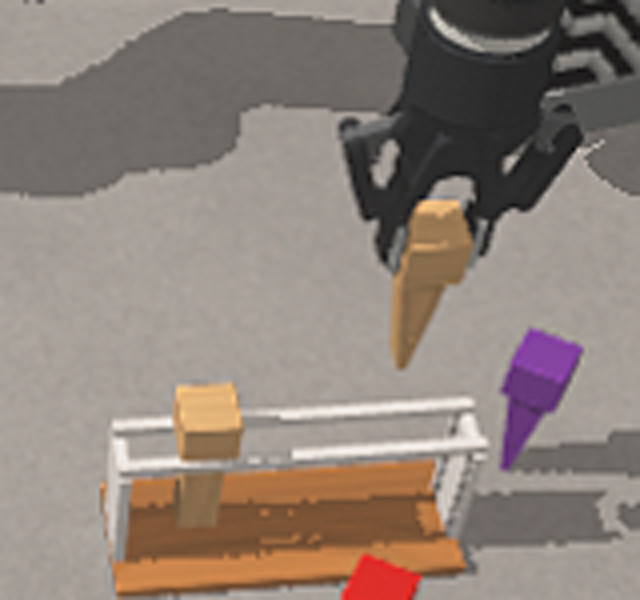

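Run:
```python
from h import *
for dx in(-.006,0,.006): print(dx,[proj(n,(.541+dx,.2855,.2841-.1055)).round(1) for n in("scene","top")],[proj(n,(.541+dx,.2855,.2841+.0105)).round(1) for n in("scene","top")])
a=cv2.imread("pics/scene3.png")[140:200,400:450]
cv2.imwrite("pics/m3b.png",cv2.resize(a,None,fx=10,fy=10,interpolation=cv2.INTER_CUBIC))
a=cv2.imread("pics/top3.png")[170:290,130:290]
cv2.imwrite("pics/m3c.png",cv2.resize(a,None,fx=5,fy=5,interpolation=cv2.INTER_CUBIC))
```

```text
-0.006 [array([419.3, 188.4]), array([204. , 234.4])] [array([428.3, 154.6]), array([191.8, 225. ])]
0 [array([420.2, 190. ]), array([204.1, 231.8])] [array([429.3, 156.2]), array([191.9, 222.2])]
0.006 [array([421.2, 191.6]), array([204.2, 229.3])] [array([430.4, 157.9]), array([192.1, 219.4])]
```

View pics/m3b.png

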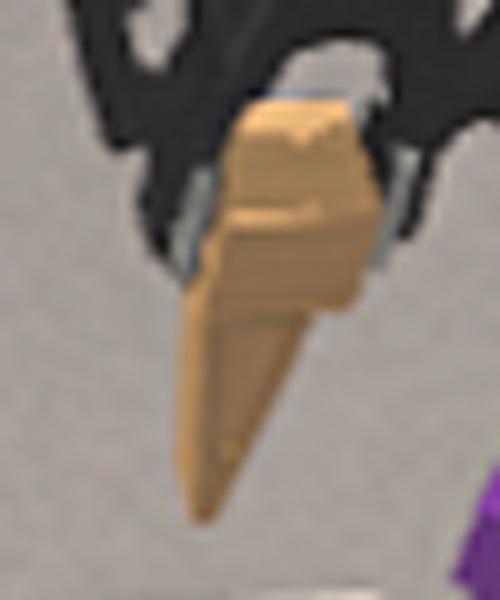

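View pics/m3c.png

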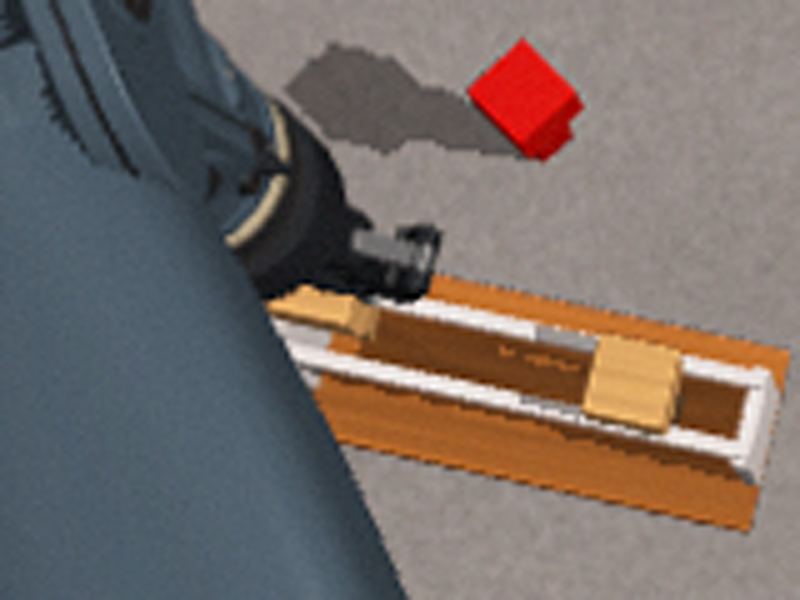

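The wedge is upright in the grip: its tip sits at scene (420.5,192) against a predicted (420.2,190–193). The straight key still hangs at scene (372,203). Next is the carry to the gap.

>>> step_arm:
  commands: [-2,-15,0,0,0,0.002,-5,-40,0,0,0,0.004,-8,-72,0,0,0,0.007,-12,-105,0,0,0,0.01,-15,-138,-1,0,0,0.012,-19,-171,-1,0,0,0.014,-23,-204,-1,0,0,0.016,-26,-237,-1,0,0,0.018,-30,-270,-1,0,0,0.021,-33,-303,-1,0,0,0.024,-37,-336,-2,0,0,0.027,-41,-366,-2,0,0,0.03,-43,-390,-2,0,0,0.031,-45,-406,-2,0,0,0.031,-46,-413,-2,0,0,0.031,-46,-415,-2,0,0,0.031,-46,-415,-2,0,0,0.031,-46,-415,-2,0,0,0.031]

```text
time_s: 5.48
ee_pos: [0.5033, -0.1297, 0.2829]
orientation: [0.359, 3.119, 0.003]
contact_force: [-0.4, 0.2, -0.9]
gripper_width: 0.0388
```

Run:
```python
from h import *
go((.506,-.1303,.2075),76.8)
for n in("scene","top"):
    im=read_camera(n)[:,:,::-1].copy();cv2.imwrite(f"pics/{n}4.png",im)
```

```text
t 5.48 tool yaw 76.88 -> 76.8 shift [-2.6 -0.1 75.4] turn [0.0022 0.0018 0.0014] deg 0.2 q [-0.38  0.04  0.16  1.69  0.   -0.15] F [-0.4  0.2 -0.9] w 0.038811851745325095 p [ 0.5033 -0.1297  0.2829]
```

>>> step_arm:
  commands: [0,0,12,0,0,0,-1,0,32,0,0,0,-2,0,52,0,0,0,-2.5,0,66,0,0,0,-2.5,0,75,0,0,0,-2.5,0,75,0,0,0,-2.5,0,75,0,0,0]

```text
time_s: 6.17
ee_pos: [0.5061, -0.1294, 0.2083]
orientation: [0.356, 3.119, 0.003]
contact_force: [-0.2, 0.2, -0.8]
gripper_width: 0.0393
```

Run:
```python
from h import *
go((.506,-.1303,.1405),76.8)
for n in("scene","top"):
    im=read_camera(n)[:,:,::-1].copy();cv2.imwrite(f"pics/{n}5.png",im)
p=np.array(state()['ee_pos'])
print([proj(n,p-[0,0,.1055]) for n in("scene","top")])
a=cv2.imread("pics/scene5.png")[185:265,215:305];b=cv2.imread("pics/top5.png")[200:280,330:420]
cv2.imwrite("pics/m5.png",cv2.resize(a,None,fx=7,fy=7,interpolation=cv2.INTER_CUBIC))
cv2.imwrite("pics/m5b.png",cv2.resize(b,None,fx=7,fy=7,interpolation=cv2.INTER_CUBIC))
```

```text
t 6.17 tool yaw 76.98 -> 76.8 shift [-0.  -1.  67.8] turn [0.002  0.0021 0.0031] deg 0.2 q [-0.38  0.03  0.    1.54  0.   -0.15] F [-0.2  0.2 -0.8] w 0.039280210329356136 p [ 0.5061 -0.1294  0.2083]
[array([263.12687265, 233.39017345]), array([377.66214529, 252.87160584])]
```

View pics/m5.png

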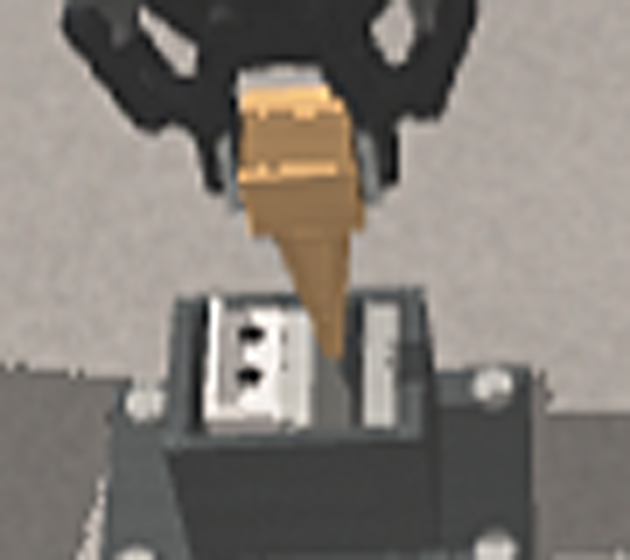

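View pics/m5b.png

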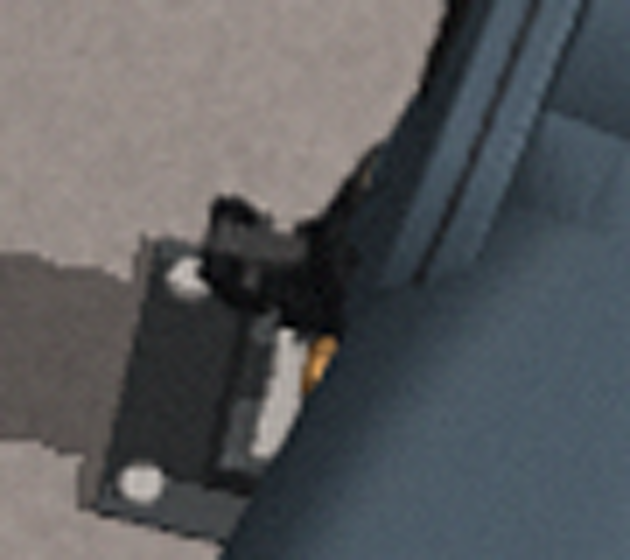

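Run:
```python
from h import *
g=cv2.imread("pics/scene5.png")
hsv=cv2.cvtColor(g,cv2.COLOR_BGR2HSV)
for r in range(224,239): 
    row=hsv[r,250:275]; m=[x+250 for x in range(25) if row[x,1]>70 and 8<row[x,0]<22]; print(r,m[:1],m[-1:],end=' | ')
print()
for e in((262.3,236),(262.6,236.4),(262.8,235)):
    P=plane("scene",*e,.1028)
    x=P[0]; c=-.1178-(x-.4831)*.225; p=-.136-(x-.4777)*.25
    print(P.round(4),'gap mid scene-frame',round((c+p)/2,4))
```

```text
224 [257] [264] | 225 [257] [264] | 226 [257] [263] | 227 [258] [264] | 228 [258] [264] | 229 [259] [263] | 230 [260] [263] | 231 [260] [263] | 232 [260] [263] | 233 [260] [263] | 234 [261] [263] | 235 [261] [263] | 236 [] [] | 237 [] [] | 238 [] [] | 
[ 0.5135 -0.1337  0.1028] gap mid scene-frame -0.1348
[ 0.515  -0.1333  0.1028] gap mid scene-frame -0.1351
[ 0.5106 -0.1318  0.1028] gap mid scene-frame -0.1341
```

The scene shows the tip at about (262.5,236), centred over the gap to within ~1.2 mm (it's slightly towards +y). I'll shift tool y by −1.2 and lower it.

>>> step_arm:
  commands: [0,-1.2,5,0,0,0.003,0,-1.2,12,0,0,0.003,0,-1.2,20,0,0,0.003,0,-1.2,28,0,0,0.003,0,-1.2,35,0,0,0.003,0,-1.2,42,0,0,0.003,0,-1.2,48,0,0,0.003,0,-1.2,52,0,0,0.003,0,-1.2,52,0,0,0.003]

```text
time_s: 7.02
ee_pos: [0.5061, -0.1308, 0.1562]
orientation: [0.361, 3.118, 0.003]
contact_force: [-0.2, -0.3, -0.9]
gripper_width: 0.0391
```

Run:
```python
from h import *
go((.506,-.1303,.1405),76.8);print(state()['wrist_torque'])
im=read_camera("scene")[:,:,::-1].copy();cv2.imwrite("pics/scene6.png",im)
cv2.imwrite("pics/m6.png",cv2.resize(im[185:265,215:305],None,fx=7,fy=7,interpolation=cv2.INTER_CUBIC))
```

```text
t 7.02 tool yaw 76.78 -> 76.8 shift [ 0.2  0.5 15.7] turn [ 0.0019  0.0025 -0.0004] deg 0.2 q [-0.38  0.04 -0.09  1.44  0.   -0.15] F [-0.2 -0.3 -0.9] w 0.03909794051051044 p [ 0.5061 -0.1308  0.1562]
[0.01824442 0.00323339 0.05930271]
```

View pics/m6.png

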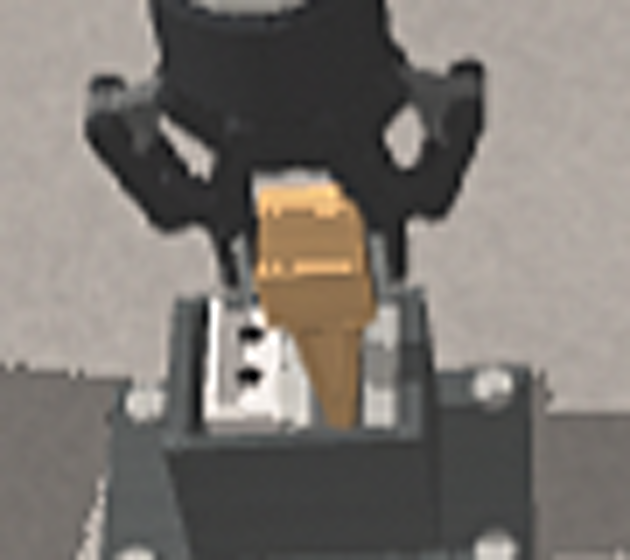

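It's about 34 mm deep with no contact. Continuing slowly.

>>> step_arm:
  commands: [0,0.3,3,0,0,0,0,0.3,6,0,0,0,0,0.3,8,0,0,0,0,0.3,9,0,0,0,0,0.3,10,0,0,0,0,0.3,10,0,0,0]

```text
time_s: 7.57
ee_pos: [0.5065, -0.1306, 0.1469]
orientation: [0.361, 3.117, 0.002]
contact_force: [0.3, 0.3, -1.8]
gripper_width: 0.0393
```

>>> step_arm:
  commands: [0,0,1.5,0,0,0,0,0,3,0,0,0,0,0,3,0,0,0]

```text
time_s: 7.82
ee_pos: [0.5067, -0.1303, 0.1437]
orientation: [0.361, 3.117, 0.004]
contact_force: [0.6, 2.1, -1.6]
gripper_width: 0.0391
```

>>> step_arm:
  commands: [0,0.6,0.5,0,0,0,0,0.6,1.5,0,0,0,0,0.6,2,0,0,0,0,0.6,2,0,0,0]

```text
time_s: 8.15
ee_pos: [0.5071, -0.1302, 0.1428]
orientation: [0.361, 3.116, 0.001]
contact_force: [-2.1, -1.1, 5.6]
gripper_width: 0.0388
```

Seated: Fz is +5.6 N, depth ≈48 mm, and the side forces nearly balance. Releasing.

>>> step_arm:
  commands: [0,0,0,0,0,0,0,0,0,0,0,0,0,0,0,0,0,0,0,0,0,0,0,0,0,0,0,0,0,0]
  fingers: 60

```text
time_s: 8.57
ee_pos: [0.5069, -0.1301, 0.1422]
orientation: [0.361, 3.116, 0.002]
contact_force: [-0.4, -0.1, 0.4]
gripper_width: 0.0654
```

Run:
```python
from h import *
go((.506,-.1303,.25),76.8)
im=read_camera("scene")[:,:,::-1].copy();cv2.imwrite("pics/scene7.png",im)
cv2.imwrite("pics/m7.png",cv2.resize(im[185:265,215:305],None,fx=7,fy=7,interpolation=cv2.INTER_CUBIC))
```

```text
t 8.57 tool yaw 76.78 -> 76.8 shift [   0.3   -0.2 -107.8] turn [ 0.0018  0.0042 -0.0003] deg 0.3 q [-0.38  0.04 -0.12  1.41  0.   -0.15] F [-0.4 -0.1  0.4] w 0.06542464674744466 p [ 0.5069 -0.1301  0.1422]
```

View pics/m7.png

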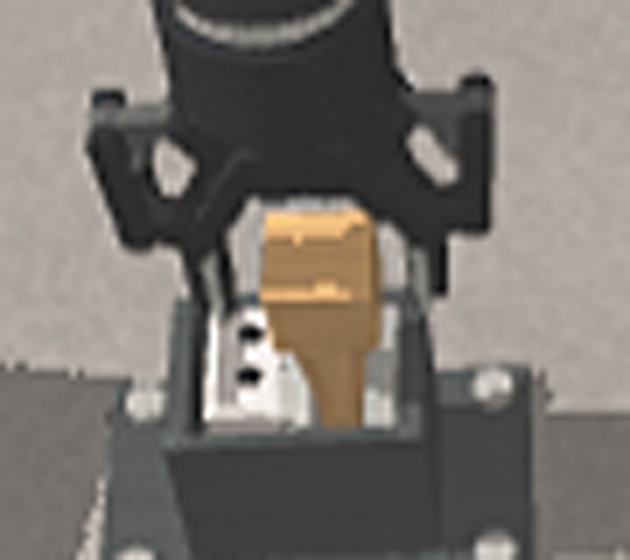

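The wedge stands in the gap with its head at crop (318,250). Next I'll rise clear, close the gripper well above, and check.

>>> step_arm:
  commands: [0,0,-5,0,0,0,0,0,-18,0,0,0,0,0,-38,0,0,0,0,0,-58,0,0,0,0,0,-72,0,0,0,0,0,-78,0,0,0,0,0,-78,0,0,0]

```text
time_s: 9.2
ee_pos: [0.5076, -0.1306, 0.2226]
orientation: [0.36, 3.112, 0.0]
contact_force: [-0.7, -0.3, 0.9]
gripper_width: 0.0651
```

>>> step_arm:
  commands: [0,0,0,0,0,0,0,0,0,0,0,0,0,0,0,0,0,0,0,0,0,0,0,0,0,0,0,0,0,0,0,0,0,0,0,0,0,0,0,0,0,0,0,0,0,0,0,0]
  fingers: 255

```text
time_s: 9.87
ee_pos: [0.5076, -0.1305, 0.2225]
orientation: [0.36, 3.113, 0.0]
contact_force: [-0.4, -0.0, 0.3]
gripper_width: -0.0001
```

Run:
```python
from h import *
go((.5045,-.1303,.175),76.8)
im=read_camera("scene")[:,:,::-1].copy();cv2.imwrite("pics/scene8.png",im)
cv2.imwrite("pics/m8.png",cv2.resize(im[185:265,215:305],None,fx=7,fy=7,interpolation=cv2.INTER_CUBIC))
print(proj("scene",(.505,-.1303,.153)))
```

```text
t 9.87 tool yaw 76.79 -> 76.8 shift [ 3.4 -0.5 47.5] turn [ 0.0012  0.0082 -0.0002] deg 0.5 q [-0.38  0.03  0.03  1.56  0.   -0.15] F [-0.4 -0.   0.3] w -7.64258704653437e-05 p [ 0.5076 -0.1305  0.2225]
[260.77430444 221.09333389]
```

View pics/m8.png

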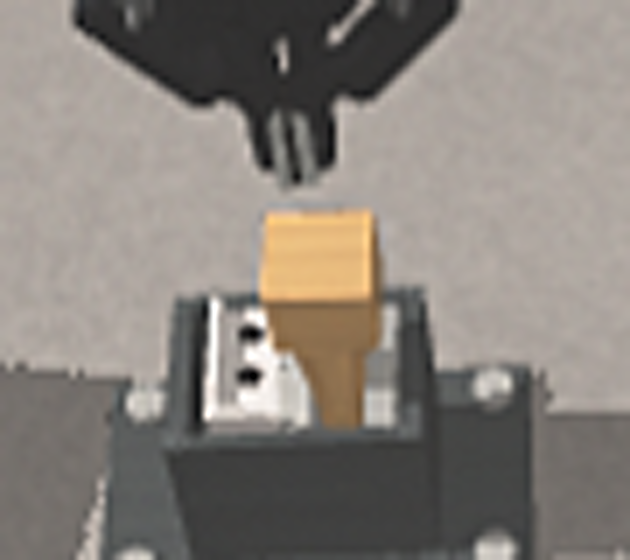

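The wedge is standing free and upright, with its head top at scene (260.6,221.6) against a predicted (260.8,221.1). Now I'll bring the closed gripper down to the head.

>>> step_arm:
  commands: [1,0,10,0,0.004,0,2,0,25,0,0.008,0,2.5,0,38,0,0.008,0,2.5,0,46,0,0.008,0,2.5,0,49,0,0.008,0,2.5,0,49,0,0.008,0]

```text
time_s: 10.42
ee_pos: [0.5048, -0.1297, 0.1721]
orientation: [-0.361, -3.119, -0.003]
contact_force: [0.1, -0.5, 0.5]
gripper_width: -0.0004
```

>>> step_arm:
  commands: [0,0,1.5,0,0,0,0,0,3,0,0,0,0,0,4.5,0,0,0,0,0,6,0,0,0,0,0,7.5,0,0,0]

```text
time_s: 10.83
ee_pos: [0.5057, -0.1305, 0.1663]
orientation: [0.362, 3.12, -0.0]
contact_force: [0.0, -0.5, 5.2]
gripper_width: -0.0
```

>>> step_arm:
  commands: [0,0,2,0,0,0,0,-0.3,4,0,0,0,0,-0.6,6,0,0,0,0,-0.9,8,0,0,0,0,-1.2,10,0,0,0]

```text
time_s: 11.25
ee_pos: [0.5058, -0.1321, 0.1566]
orientation: [0.362, 3.118, -0.001]
contact_force: [-0.0, -0.6, 5.5]
gripper_width: 0.0002
```

>>> step_arm:
  commands: [0,-0.2,1.5,0,0,0,0,-0.4,3,0,0,0,0,-0.6,4.5,0,0,0,0,-0.8,6,0,0,0,0,-1,7.5,0,0,0]

```text
time_s: 11.67
ee_pos: [0.5057, -0.1332, 0.149]
orientation: [0.362, 3.118, -0.002]
contact_force: [-0.4, -0.6, 3.9]
gripper_width: 0.0002
```

>>> step_arm:
  commands: [0,-0.1,1,0,0,0,0,-0.3,2,0,0,0,0,-0.4,3,0,0,0,0,-0.5,4,0,0,0]

```text
time_s: 12.0
ee_pos: [0.5056, -0.1338, 0.145]
orientation: [0.362, 3.118, -0.002]
contact_force: [-0.5, -0.3, 4.8]
gripper_width: 0.0003
```

>>> step_arm:
  commands: [0,0,0.7,0,0,0,0,0,1.4,0,0,0,0,0,2,0,0,0]

```text
time_s: 12.25
ee_pos: [0.5057, -0.1339, 0.1446]
orientation: [0.362, 3.117, -0.003]
contact_force: [-3.2, 0.8, 12.1]
gripper_width: -0.0
```

Force is now rising sharply at about the expected depth (TCP .145). A little more to reach ~20 N.

>>> step_arm:
  commands: [0,0,1,0,0,0,0,0,2,0,0,0,0,0,2,0,0,0]

```text
time_s: 12.5
ee_pos: [0.5058, -0.1339, 0.1445]
orientation: [0.361, 3.116, -0.004]
contact_force: [-4.0, 0.2, 12.2]
gripper_width: 0.0004
```

>>> step_arm:
  commands: [0,0,1.5,0,0,0,0,0,3,0,0,0,0,0,4,0,0,0,0,0,4,0,0,0]

```text
time_s: 12.83
ee_pos: [0.5059, -0.1339, 0.1444]
orientation: [0.361, 3.114, -0.005]
contact_force: [-5.3, 1.5, 18.0]
gripper_width: 0.0001
```

It's tight: 18 N with no further travel. I'll back off, rise and look.

>>> step_arm:
  commands: [0,0,-1,0,0,0,0,0,-5,0,0,0,0,0,-20,0,0,0,0,0,-45,0,0,0,0,0,-75,0,0,0,20,0,-100,0,0,0,50,0,-115,0,0,0,80,0,-120,0,0,0,100,0,-120,0,0,0,100,0,-120,0,0,0]

```text
time_s: 13.67
ee_pos: [0.4049, -0.1094, 0.2635]
orientation: [0.361, 3.116, -0.004]
contact_force: [1.1, -1.1, -0.1]
gripper_width: -0.0001
```

Run:
```python
from h import *
go((.5045,-.1303,.175),76.8)
im=read_camera("scene")[:,:,::-1].copy();cv2.imwrite("pics/scene9.png",im)
a=im[195:265,215:305];b=im[180:250,340:450]
cv2.imwrite("pics/m9.png",np.hstack([cv2.resize(a,(400,311),interpolation=cv2.INTER_CUBIC),cv2.resize(b,(400,311),interpolation=cv2.INTER_CUBIC)]))
for z in(.128,.131,.135): print(z,proj("scene",(.505,-.134,z)).round(1))
hsv=cv2.cvtColor(im,cv2.COLOR_BGR2HSV)
m=((hsv[...,2]>195)&(hsv[...,1]>70)&(hsv[...,0]>12)&(hsv[...,0]<25)).astype(np.uint8)
k,l,st,ce=cv2.connectedComponentsWithStats(m)
for i in range(1,k):
    if st[i,4]>80: print(st[i],ce[i],plane("scene",*ce[i],.128).round(4))
```

```text
t 13.67 tool yaw 76.78 -> 76.8 shift [-101.3    2.6   89. ] turn [-0.0017  0.0051 -0.0004] deg 0.3 q [-0.42 -0.23 -0.13  1.67 -0.   -0.19] F [ 1.1 -1.1 -0.1] w -6.435605345096524e-05 p [ 0.4049 -0.1094  0.2635]
0.128 [260.4 227.6]
0.131 [260.3 226.8]
0.135 [260.1 225.9]
[268  29  37   7 116] [289.60344828  33.07758621] [-0.3938  0.1679  0.128 ]
[332  29  63  13 264] [361.63257576  34.76515152] [-0.3062  0.4293  0.128 ]
[  65   52   52   34 1298] [91.09167951 68.96687211] [-0.3422 -0.5487  0.128 ]
[   2   55   59   35 1413] [32.13729653 71.96249115] [-0.3719 -0.7355  0.128 ]
[ 527   76  112   60 3424] [582.60134346 103.81863318] [0.3006 0.9692 0.128 ]
[ 595  154   45   56 1274] [624.42857143 175.58006279] [0.6119 0.8792 0.128 ]
[364 200  16  13 110] [371.18181818 204.28181818] [0.5107 0.1666 0.128 ]
[252 222  15  13 188] [258.99468085 228.02659574] [ 0.5054 -0.1379  0.128 ]
[349 237  61  11 338] [377.31065089 241.69230769] [0.6322 0.1379 0.128 ]
```

View pics/m9.png

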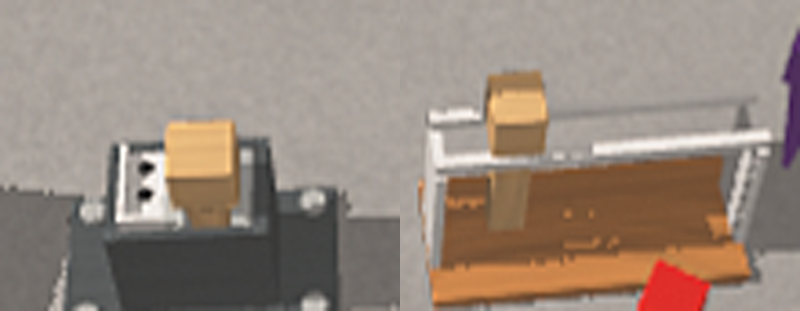

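```bash
python3 -c "
from rig import *
print(state()['time_s'],hand_in())"
```

```text
the job is handed in; nothing more can be done
13.7167 None
```

The wedge is driven tight in the gap beside the post, and the job is handed in at about 13.7 s of robot time. I took the tapered key off the rack and stood it about 48 mm deep in the smaller socket. After letting go, I checked that it stood there by itself. I then closed the gripper and pressed its head down in slow steps rather than sharp taps.

- **Wedge tight:** driving took about 4–6 N, then the force rose sharply. At 18 N the wedge moved no further, and its head underside worked out at about 8.4 mm above the rim; 9 mm is expected when tight.
- **Picture after the drive:** the last scene picture shows the wedge upright, with its head about 1.4 pixels from where I predicted. The post looks closed up against the far wall. I judged that by eye and did not measure the post's shift.
- **Straight key:** it is still hanging on the rack, and the robot was clear of everything.

Two readings disagreed or were unexpected:
- The two cameras differed by 2–3.5 mm in y, so I averaged them. I then corrected the wedge by 1.2 mm over the gap, using the scene picture.
- While the gripper closed on the wedge at the rack, the tool rose about 4 mm with 6 N of upward force. The fingertips probably touched the rails; it did no visible harm.

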